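# Index the die turret and lock it

### The arm

A 6-joint arm with a two-finger parallel gripper is mounted at the origin on the work surface. World frame = base frame: x ahead of the robot, y to its left, z up, the work surface at z = 0. Lengths are in mm, angles in rad, forces in N, time in s.
With the tool pointing down it reaches from about 275 to 750 mm from the base axis. Payload 10.2 kg.
Tool frame: the origin (TCP) lies between the finger pads; the fingertips stand 17 mm ahead of it and the grasp point (between the pads) lies 2 mm behind it (tips_ahead is the distance from the TCP to the fingertips, in mm); z points along the fingers, y is the line along which they close (so a half turn about z gives the same grasp; the last joint's range is limited). The gripper opens to 85 mm and grips with 20 to 120 N. Pads are 22 mm wide; open, the fingers measure 114 mm over their backs; the gripper's body (76 mm by 85 mm) begins 54 mm behind the grasp point. The pads swing forward as they close: fully open they stand 13 mm farther back than shut.
Start: joints at [1.047, 0.313, 1.498, -0, 1.331, -0.223], TCP at [155.562, 501.429, 218.894] pointing down, gripper open.
Joint ranges: [-2.94, 2.94], [-0.97, 2.17], [0.19, 2.56], [-1.23, 4.37], [0.02, 3.11], [-2.88, 2.88]. Speed limits (rad/s): [2.39, 2.39, 3.01, 3.14, 3.14, 3.14].

### API

Orientations are given as a unit quaternion [w, x, y, z].
In Python, from rig import sense, capture, finish_job, boxes_of, tips_ahead gives the robot as it stands.
- The arm moves only by the tool drive_tool, never from a script. Its argument "commands" is text: rows parted by semicolons, each of 7 numbers parted by spaces: the shift along the world's x, y, z in units of 0.1 m (1.0 is 0.1 m), then the turn, a rotation vector about the world's x, y, z in units of pi/4 rad (1.0 is pi/4 rad), then the opening in per cent of the stroke, from 0 (shut) to 100 (fully open). A call has 1 to 20 rows; each row shifts and turns the commanded pose from where the row before left it; what a row does not reach is not made up. A row lasts 1/12 s, in which the tool goes at most 41.7 mm and 7.16 degrees, less where a joint would pass 70% of its speed; a pose out of reach is approached as far as the arm can. A call with a number of a shift or a turn outside -1 to 1 is refused whole. A call with a gripper value outside its range is refused whole. The fingers move at their own pace and stop on an object; "force" is the grip in N (left out, the last holds). Time passes only in rows, so rows that do not move let the fingers close. It gives the time, the measured TCP pose, the force, the opening and the grip force at its end, in the units of the state.
- sense(): the state, without advancing time (a new reading comes with each control period).
- capture(name): name is "scene" or "top"; returns a dict with "pixels" (384x512x3 uint8, blue, green, red), "fov_y" (degrees; the focal length in pixels is half the picture's height over the tangent of half this angle, whatever the lens; pixels are square), "cx", "cy" (the principal point, pixels), "position" and "attitude" of the camera in the world. Camera axes: x right, y down, z forward; pixel columns grow to the right and rows downward; lengths in mm; the calibration is good to about 2 mm. A picture is of the moment at which its call begins. There is no depth.
- finish_job(): hands the job in; it is judged then, once.
Trained networks look in a picture, given as the dict that the camera call returned (one of the last four; its "shot" number tells which), for a name from the list of things; names that differ only in an ending like _2 or _b are one class to them, and where a whole thing is asked for, a point or a joint stands for the part that bears it (a point fixed in the world has none). Each returns a list of dicts, best first, with "confidence" (0 to 1); they miss things now and then, are a little off and sometimes report something else, mostly with a low value. They report only what shows in the picture. A call takes as long as a camera call.
- boxes_of(picture, name): "position" ([column, row] in pixels, amid what is visible of it).
The state is a dict: "time_s": time; "joints": joint angles; "dq": joint speeds; "tau": joint torques, N m; "eef_pos": TCP position; "ee_rot": TCP orientation; "force": force on the tool from outside, world axes, zero at the start; "wrist_torque": the same for the moment, N m; "grip_width": opening from 0.0 (shut) to 1.0 (fully open); "grip_force": force on a finger pad.
Only numpy, scipy, OpenCV 4.12 (cv2) and the standard library are available. Lean on these libraries where they do the work, as an engineer would, in place of code of your own. Each camera call takes 0.05 s, during which the arm holds its last target. There are 200 camera calls.

### The job

With a fingertip, push on the spokes of the die turret to turn it until the red die stands over the steel anvil that the yellow arrow points at. Only then press the green locking pin fully down, and leave turret and pin like that. Push and press only: pull or lift nothing, and leave the bobbin, jar, spool and hammer where they are.

Things in the scene. Friction and masses are not known exactly. Their poses are not given: they have to be found in the camera images.
- jig: Eyelet-setting jig fixed to the bench: grey plate 260 x 260 x 12 mm with a 70 mm wide tongue reaching 172 mm from the centre along +x. Origin: centre of the plate's underside, on the bench and on the turret's upright axis. x runs from that axis over the anvil and along the yellow arrow, z is up. Under the spokes the plate (12 mm high) is clear but for the anvil and the turret's bearing.
- turret (a joint): Turn of the turret, rad: 0 (or 6.283, a whole turn) when the red die is over the anvil; positive is anticlockwise from above. No stops, turns either way; about 0.15 N m of friction (2 to 3 N at a spoke); stays where it is left. Four spokes at right angles; anticlockwise from above their dies are red, brass, blue, black.
- hub (a point): Middle of the turret's hub at spoke height, 50 mm above the bench. Hub 44 mm across, top 74 mm above the bench, on a disc 80 mm across at 34 to 42 mm height, over a fixed bearing 68 mm across. Spokes: round steel bars 12 mm thick, axis 50 mm above the bench, bare from 22 to 87 mm from the turret's axis.
- red_die (a point): Middle of the red die, on its upright axis at spoke height (50 mm above the bench), 100 mm from the turret's axis. All four dies: coloured holder 26 mm across from 38 to 68 mm above the bench, with a steel nose 18 mm across below it, down to 24 mm. Outermost part of the turret: 113 mm from its axis.
- anvil (a point): Point straight above the middle of the anvil, 50 mm above the bench: where the middle of the red die must come. The anvil is a steel disc 32 mm across, its top 20 mm above the bench, centre 100 mm from the turret's axis. The yellow arrow lies on the plate from 118 to 167 mm from that axis and points inwards at the anvil.
- lock_pin (a joint): Locking pin's travel, m: 0 as found (up), grows as it is pressed, stop at 0.012 (fully down); it can also be pulled up, to -0.015, which must not be done. Stiff fit: about 4 N to move at any height, stays where it is left, no spring. In this scene it does not block the turret.
- pin_top (a point): Centre of the top of the pin's green round head (22 mm across, 8 mm high): 54 mm above the bench when up, 42 mm when fully down. The pin stands upright in a fixed collar 28 mm across (top 32 mm above the bench) at the plate corner x = y = 105 mm of the jig, outside the turret's sweep.
- bobbin: Loose bobbin of orange thread with wooden ends, 28 mm across, 32 mm high, standing on the plate near the corner x = 108, y = -108 mm of the jig; origin at the centre of its underside. Leave alone.
- jar: Loose amber glass jar with a black cap, 56 mm across, 75 mm high, standing on the bench beside the plate; origin at the centre of its underside. Leave alone.
- spool: Loose spool of blue thread with white ends, 52 mm across, 65 mm high, standing on the bench near the plate; origin at the centre of its underside. Leave alone.
- hammer: Loose hammer, 220 mm long, lying on the bench beside the plate; origin under its middle, x along the handle towards the head. Leave alone.

How it is judged (in metres and radians):
On the way, in this order (a step that is already met when the one before it is completed fails the run):
1. the red die stands over the anvil, the pin still up (horizontal distance between red_die and anvil below 0.009 m and value of joint lock_pin below 0.003 m), for 0.2 s.
2. the locking pin is pressed fully down, with the red die over the anvil (horizontal distance between red_die and anvil below 0.009 m and value of joint lock_pin above 0.01 m), for 0.2 s.
At the end, for the whole second after the job is handed in: The red die's axis is within 9 mm (about 5 degrees) of the anvil's axis and at rest, and the pin is down by more than 10 of its 12 mm (all of step 2 and velocity of joint turret between -0.05 and 0.05 rad/s); the robot touches nothing.
It fails at once if the locking pin is pressed (more than 4 mm) while the red die is not over the anvil (12 mm or more off) (value of joint lock_pin above 0.004 m and not (horizontal distance between red_die and anvil below 0.012 m)).
It fails at once if the locking pin is pulled up by more than 5 mm (value of joint lock_pin below -0.005 m).
It fails at once if the bobbin, jar, spool or hammer is moved or lifted by more than 20 mm, or tipped over (distance of any of bobbin, jar, spool, hammer from where it was at the start of the episode above 0.02 m or angle between any of bobbin, jar, spool, hammer's own z axis and vertical above 0.6 rad).
It also fails if it takes over 48 s, if anything falls off the work surface, if the arm or the gripper's body presses on something with over 40 N, if the wrist force passes 120 N, or if a joint passes its speed limit or range.

## Working session

There is one attempt and no reset: what is moved stays moved. The work goes in short steps, Python scripts to look and compute and a tool call to move; the robot and the scene stay as the last step left them, time stands still between calls to the robot, and variables do not carry over. Pictures are saved under pics/ and viewed, at most 12 in all, crops included, and the job is handed in when it is done.

Besides the shell and the picture viewer there is one more tool, called after "Emit:" as name(argument=value, ...), one argument or row to a line, values as JSON. drive_tool: Moves the arm, as the interface text tells. Shifts and turns lie within -1 to 1; 1 stands for 0.1 m of shift or pi/4 rad of turn. Its arguments: {"type":"object","properties":{"commands":{"type":"string"},"force":{"type":"number"}},"required":["commands"]}

```bash
mkdir -p pics; cat > h.py <<'E'
import numpy as np, cv2
from scipy.spatial.transform import Rotation as R
from rig import *
def rot(a):
    a=np.array(a,float)
    return a if a.shape==(3,3) else R.from_quat(np.roll(a,-1)).as_matrix()
def f(p): return p["pixels"].shape[0]/2/np.tan(np.radians(p["fov_y"])/2)
def ray(p,uv,z):
    d=rot(p["attitude"])@np.array([(uv[0]-p["cx"])/f(p),(uv[1]-p["cy"])/f(p),1]); o=np.array(p["position"],float)
    return o+d*(z-o[2])/d[2]
E
python3 - <<'E'
from h import *
for n in("scene","top"):
    p=capture(n); cv2.imwrite(f"pics/{n}.png",p["pixels"]); print(n,p["position"],p["attitude"],p["fov_y"],p["cx"],p["cy"])
    for k,z in dict(jig=6,hub=74,red_die=68,pin_top=54,lock_pin=50,bobbin=16,jar=40,spool=35,hammer=12).items():
        for b in boxes_of(p,k)[:2]: print(k,np.round(b["position"]),round(b["confidence"],2),ray(p,b["position"],z).round())
print(sense()["time_s"],tips_ahead)
E
```

```text
scene [1086.23362453 -445.44547778  786.16716608] [-0.34730244  0.85223783  0.35939886 -0.15460972] 47.46633786884784 256.32148526140793 189.55067724268707
jig [259. 201.] 0.71 [557.  59.   6.]
jig [287. 264.] 0.68 [731. -27.   6.]
hub [258. 187.] 0.73 [569.  45.  74.]
red_die [258. 182.] 0.9 [554.  61.  68.]
pin_top [319. 197.] 0.66 [678. 136.  54.]
pin_top [180. 262.] 0.38 [ 597. -203.   54.]
bobbin [340. 173.] 0.56 [639. 268.  16.]
bobbin [229. 235.] 0.55 [592. -68.  16.]
jar [284. 266.] 0.67 [746. -54.  40.]
spool [344. 173.] 0.89 [657. 257.  35.]
hammer [179. 262.] 0.84 [ 569. -191.   12.]
top [492.58361076  50.10243467 905.65310441] [ 0.03580587 -0.700336    0.71130339 -0.04790522] 57.045554337760024 261.04307600324665 191.78323402138398
jig [252. 218.] 0.82 [533.  59.   6.]
hub [247. 218.] 0.58 [530.  68.  74.]
red_die [248. 215.] 0.58 [538.  68.  68.]
lock_pin [221. 164.] 0.63 [663. 132.  50.]
bobbin [304. 186.] 0.46 [613. -76.  16.]
jar [294. 134.] 0.91 [740. -51.  40.]
spool [172. 173.] 0.65 [646. 254.  35.]
hammer [344. 212.] 0.91 [ 545. -175.   12.]
1.0 17.0
```

View pics/top.png

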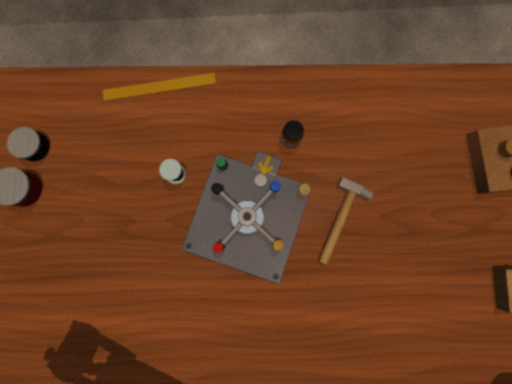

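View pics/scene.png

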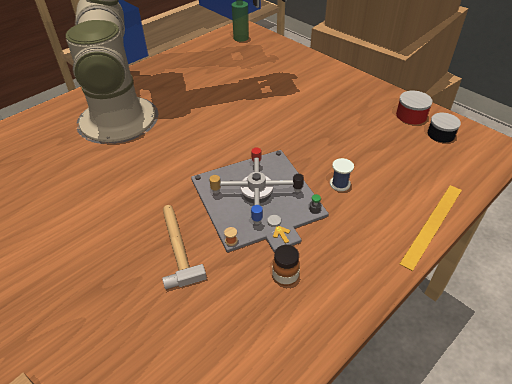

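The top view shows the hub at (247,217), the anvil at (261,181) and the arrow at (265,165). The dies are red (219,247), brass (278,245), blue (276,186) and black (217,188). The green pin is at (222,163), the jar at (292,131) and the bobbin at (304,189). The scene view agrees.

```bash
cat >> h.py <<'E'
C=dict(red=((0,8),(150,255)),blue=((110,130),(100,255)),green=((45,85),(80,255)),yellow=((18,32),(150,255)))
Z=dict(red=68,blue=68,green=54,yellow=12)
def blobs(p,c,lo=40,box=(185,145,315,285)):
    hsv=cv2.cvtColor(p["pixels"],cv2.COLOR_BGR2HSV);(a,b),(s,t)=C[c]
    m=cv2.inRange(hsv,(a,s,60),(b,t,255)); k=np.zeros_like(m);x0,y0,x1,y1=box;k[y0:y1,x0:x1]=255
    n,_,st,ce=cv2.connectedComponentsWithStats(m&k)
    return [(ce[i].round(1),st[i,4]) for i in range(1,n) if st[i,4]>8]
E
python3 - <<'E'
from h import *
p=capture("top")
for c in C:
    for u,n in blobs(p,c): print(c,u,n,ray(p,u,Z[c]).round(1))
for n,u,z in(("hub",(247,217),74),("anvil",(261,181),20),("black",(217,188),68),("brass",(278.5,245),68),("c1",(217,155),12),("c2",(310,184),12),("c3",(279,280),12),("c4",(184,247),12)): print(n,ray(p,u,z).round(1))
cv2.imwrite("pics/crop.png",cv2.resize(p["pixels"][120:290,150:380],None,fx=3.4,fy=3.4,interpolation=cv2.INTER_CUBIC))
E
```

```text
red [217.8 247.3] 95 [462.9 138.3  68. ]
blue [274.8 185.5] 39 [606.8   1.7  68. ]
green [220.8 162. ] 63 [668.7 132.   54. ]
yellow [265.1 166. ] 134 [665.4  22.4  12. ]
yellow [277.4 245.1] 75 [463.8  -4.8  12. ]
hub [532.3  69.   74. ]
anvil [625.4  33.7  20. ]
black [602.8 139.9  68. ]
brass [465.8  -4.   68. ]
c1 [695.8 145.7  12. ]
c2 [617.1 -91.8  12. ]
c3 [378.2  -6.9  12. ]
c4 [463.  228.2  12. ]
```

View pics/crop.png

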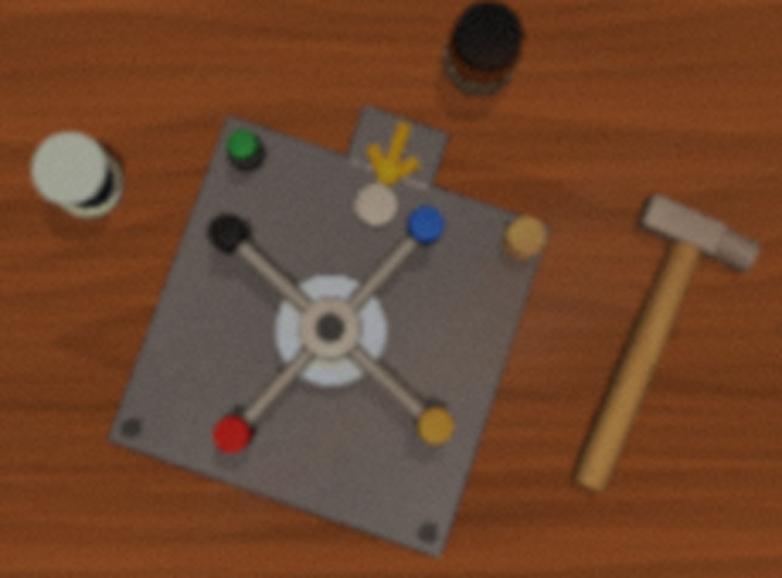

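```bash
python3 - <<'E'
from h import *
s=sense(); print(s["eef_pos"],rot(s["ee_rot"]).round(3).tolist(),s["grip_width"],s["joints"])
E
```

```text
[155.5642578  501.42428957 218.9093141 ] [[-0.955, 0.296, 0.0], [0.296, 0.955, -0.0], [-0.0, -0.0, -1.0]] 0.9997565949344798 [ 1.04659954e+00  3.12876301e-01  1.49769203e+00 -1.64487395e-05
  1.33102313e+00 -2.23426108e-01]
```

Emit:
drive_tool(
  commands="0.157 -0.217 -0.04 0 0 0.02 0;0.157 -0.217 -0.04 0 0 0.02 0;0.157 -0.217 -0.04 0 0 0.02 0;0.157 -0.217 -0.04 0 0 0.02 0;0.157 -0.217 -0.04 0 0 0.02 0;0.157 -0.217 -0.04 0 0 0.02 0;0.157 -0.217 -0.04 0 0 0.02 0;0.157 -0.217 -0.04 0 0 0.02 0;0.157 -0.217 -0.04 0 0 0.02 0;0.157 -0.217 -0.04 0 0 0.02 0;0.157 -0.217 -0.04 0 0 0.02 0;0.157 -0.217 -0.04 0 0 0.02 0;0.157 -0.217 -0.04 0 0 0.02 0;0.157 -0.217 -0.04 0 0 0.02 0;0.157 -0.217 -0.04 0 0 0.02 0;0.157 -0.217 -0.04 0 0 0.02 0;0.157 -0.217 -0.04 0 0 0.02 0;0.157 -0.217 -0.04 0 0 0.02 0;0.157 -0.217 -0.04 0 0 0.02 0;0.157 -0.217 -0.04 0 0 0.02 0",
)

```text
time_s: 2.72
eef_pos: [470.2, 66.2, 138.8]
ee_rot: [0.0, -0.007, 1.0, -0.0]
force: [-0.0, 0.8, -0.3]
grip_width: 0.003
grip_force: 0.0
```

```bash
python3 - <<'E'
from h import *
s=sense(); m=rot(s["ee_rot"]); print(s["eef_pos"],np.degrees(np.arctan2(m[1,1],m[0,1])),m[:,2].round(3),s["grip_width"],tips_ahead)
p=capture("scene"); cv2.imwrite("pics/s2.png",cv2.resize(p["pixels"][60:320,130:430],None,fx=2.2,fy=2.2))
h=np.array([534.5,69]);prev=None
for phi in np.arange(181,-14,-6.):
    q=h+65*np.array([np.cos(np.radians(phi)),np.sin(np.radians(phi))])
    if prev is not None: print(phi,((q-prev)/100).round(3),end="; ")
    else: print(q)
    prev=q
E
```

```text
[470.24800059  66.18738486 138.75503381] 90.80173741033661 [ 0. -0. -1.] 0.003272177755597384 17.0
[469.50989981  67.86559358]
175.0 [0.002 0.068]; 169.0 [0.009 0.067]; 163.0 [0.016 0.066]; 157.0 [0.023 0.064]; 151.0 [0.03  0.061]; 145.0 [0.036 0.058]; 139.0 [0.042 0.054]; 133.0 [0.047 0.049]; 127.0 [0.052 0.044]; 121.0 [0.056 0.038]; 115.0 [0.06  0.032]; 109.0 [0.063 0.025]; 103.0 [0.065 0.019]; 97.0 [0.067 0.012]; 91.0 [0.068 0.005]; 85.0 [ 0.068 -0.002]; 79.0 [ 0.067 -0.009]; 73.0 [ 0.066 -0.016]; 67.0 [ 0.064 -0.023]; 61.0 [ 0.061 -0.03 ]; 55.0 [ 0.058 -0.036]; 49.0 [ 0.054 -0.042]; 43.0 [ 0.049 -0.047]; 37.0 [ 0.044 -0.052]; 31.0 [ 0.038 -0.056]; 25.0 [ 0.032 -0.06 ]; 19.0 [ 0.025 -0.063]; 13.0 [ 0.019 -0.065]; 7.0 [ 0.012 -0.067]; 1.0 [ 0.005 -0.068]; -5.0 [-0.002 -0.068]; -11.0 [-0.009 -0.067];
```

View pics/s2.png

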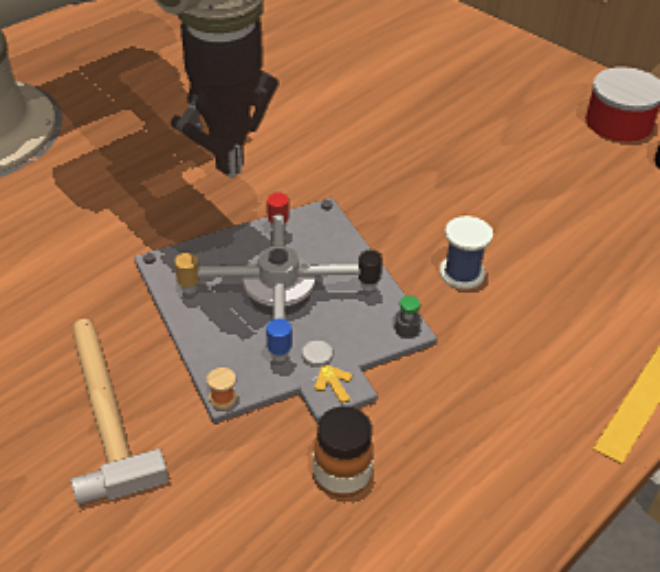

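The shut fingers hang just behind the red/brass gap, shown near (233,165) in the crop. Next I lower them and sweep clockwise.

Emit:
drive_tool(
  commands="0 0.017 -0.3 0 0 0 0;0 0 -0.3 0 0 0 0;0 0 -0.21 0 0 0 0;0 0 0 0 0 0 0;0.002 0.068 0 0 0 -0.133 0;0.009 0.067 0 0 0 -0.133 0;0.016 0.066 0 0 0 -0.133 0;0.023 0.064 0 0 0 -0.133 0;0.03 0.061 0 0 0 -0.133 0;0.036 0.058 0 0 0 -0.133 0;0.042 0.054 0 0 0 -0.133 0",
)

```text
time_s: 3.68
eef_pos: [486.1, 113.4, 59.5]
ee_rot: [0.001, 0.354, 0.935, 0.0]
force: [0.9, -0.1, 0.4]
grip_width: -0.001
grip_force: 0.0
```

```bash
python3 - <<'E'
from h import *
s=sense(); m=rot(s["ee_rot"]); print(s["eef_pos"],s["force"],np.degrees(np.arctan2(m[1,1],m[0,1])),m[:,2].round(3))
p=capture("scene"); cv2.imwrite("pics/s3.png",cv2.resize(p["pixels"][60:320,130:430],None,fx=2.2,fy=2.2))
t=capture("top");print([(c,u,n,ray(t,u,68)) for c in("red","blue") for u,n in blobs(t,c)])
E
```

```text
[486.12331358 113.40092817  59.46039283] [ 0.94453013 -0.07384147  0.35415494] 48.590479137277946 [ 0.002 -0.    -1.   ]
[('blue', array([274.8, 185.7]), np.int32(36), array([606.35787684,   1.73312237,  68.        ]))]
```

View pics/s3.png

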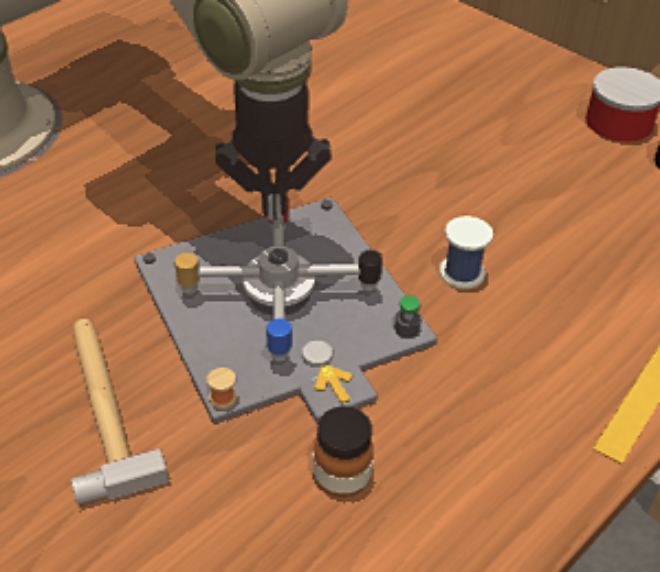

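```bash
cat >> h.py <<'E'
def proj(p,X):
    c=rot(p["attitude"]).T@(np.array(X,float)-p["position"]); return c[:2]/c[2]*f(p)+[p["cx"],p["cy"]]
E
python3 - <<'E'
from h import *
p=capture("scene"); 
for X in([486,113.4,42.5],[486,113.4,60],[486,113.4,70],[464,137,68],[534.5,69,74],[628.7,35.3,20],[668.8,132.5,54]): print(X,((proj(p,X)-[130,60])*2.2).round(1))
cv2.imwrite("pics/s4.png",cv2.resize(p["pixels"][100:200,210:310],None,fx=6,fy=6,interpolation=cv2.INTER_CUBIC))
E
```

```text
[486, 113.4, 42.5] [274.6 232.8]
[486, 113.4, 60] [274.4 221.4]
[486, 113.4, 70] [274.2 214.8]
[464, 137, 68] [275.8 197.7]
[534.5, 69, 74] [275.6 252.2]
[628.7, 35.3, 20] [315.3 348.7]
[668.8, 132.5, 54] [407.5 298.9]
```

View pics/s4.png

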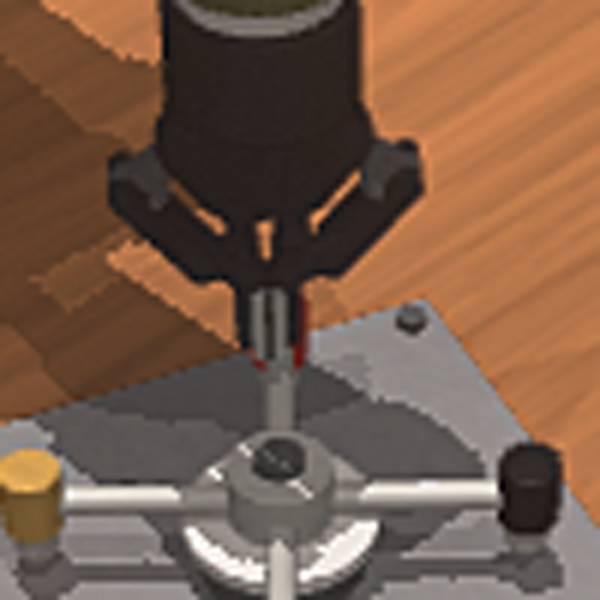

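The tip, seen near z≈60, slid over the red spoke without contact. So when shut the tips stand higher than the nominal 17 mm ahead of the TCP. I go back to the gap and lower by about 17 mm, which is clear of the plate in either case.

Emit:
drive_tool(
  commands="0 0 0.1 0 0 0 0;-0.024 -0.065 0 0 0 0.133 0;-0.024 -0.065 0 0 0 0.133 0;-0.024 -0.065 0 0 0 0.133 0;-0.024 -0.065 0 0 0 0.133 0;-0.024 -0.065 0 0 0 0.133 0;-0.024 -0.065 0 0 0 0.133 0;-0.022 -0.065 0 0 0 0.133 0;0 0 -0.15 0 0 0 0;0 0 -0.12 0 0 0 0;0 0 0 0 0 0 0;0.002 0.068 0 0 0 -0.133 0;0.009 0.067 0 0 0 -0.133 0;0.016 0.066 0 0 0 -0.133 0;0.023 0.064 0 0 0 -0.133 0",
)

```text
time_s: 5.08
eef_pos: [474.1, 94.1, 42.3]
ee_rot: [0.001, 0.203, 0.979, 0.0]
force: [-0.4, 0.1, -0.3]
grip_width: -0.0
grip_force: 0.0
```

Emit:
drive_tool(
  commands="0.03 0.061 0 0 0 -0.133 0;0.036 0.058 0 0 0 -0.133 0",
)

```text
time_s: 5.25
eef_pos: [480.8, 106.0, 42.3]
ee_rot: [0.001, 0.304, 0.953, 0.0]
force: [-0.6, -0.2, -0.2]
grip_width: -0.003
grip_force: 0.0
```

Emit:
drive_tool(
  commands="0.042 0.054 0 0 0 -0.133 0;0.047 0.049 0 0 0 -0.133 0",
)

```text
time_s: 5.42
eef_pos: [489.2, 116.3, 42.3]
ee_rot: [-0.0, 0.401, 0.916, -0.0]
force: [-3.5, 0.3, 3.3]
grip_width: -0.003
grip_force: 2.1
```

```bash
python3 - <<'E'
from h import *
s=sense(); print(s["eef_pos"],s["force"],s["wrist_torque"])
p=capture("scene"); cv2.imwrite("pics/s5.png",cv2.resize(p["pixels"][100:200,210:310],None,fx=6,fy=6,interpolation=cv2.INTER_CUBIC))
E
```

```text
[489.17300717 116.27411788  42.33277935] [-3.54732035  0.31127533  3.32380882] [-0.06929241  0.60322288  0.02468992]
```

View pics/s5.png

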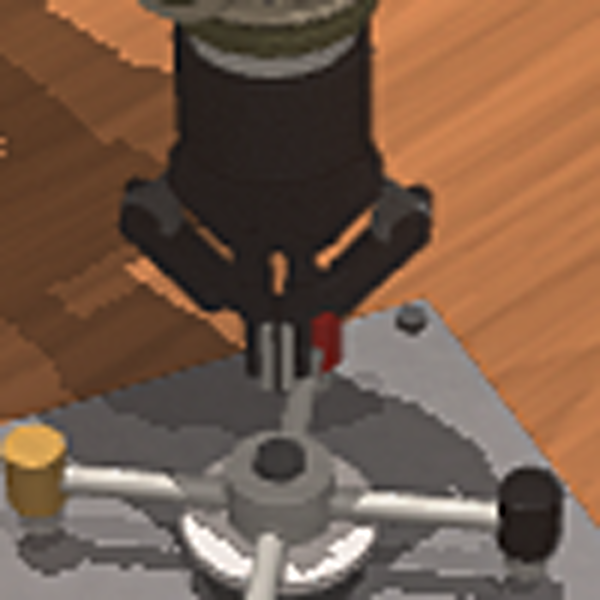

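The turret is turning: red has moved clockwise with the finger tip beside its spoke. I continue the sweep.

Emit:
drive_tool(
  commands="0.052 0.044 0 0 0 -0.133 0;0.056 0.038 0 0 0 -0.133 0;0.06 0.032 0 0 0 -0.133 0;0.063 0.025 0 0 0 -0.133 0;0.065 0.019 0 0 0 -0.133 0;0.067 0.012 0 0 0 -0.133 0;0.068 0.005 0 0 0 -0.133 0;0.068 -0.002 0 0 0 -0.133 0;0.067 -0.009 0 0 0 -0.133 0;0.066 -0.016 0 0 0 -0.133 0;0.064 -0.023 0 0 0 -0.133 0;0.061 -0.03 0 0 0 -0.133 0",
)

```text
time_s: 6.47
eef_pos: [565.4, 126.1, 42.5]
ee_rot: [-0.0, 0.862, 0.508, 0.001]
force: [-1.7, 3.7, 3.9]
grip_width: -0.004
grip_force: 2.2
```

```bash
cat > m.py <<'E'
from h import *
s=sense(); e=s["eef_pos"]; m=rot(s["ee_rot"]); print(s["time_s"],e.round(1) if hasattr(e,'round') else e,s["force"],"phi",np.degrees(np.arctan2(e[1]-69,e[0]-534.5)),"yang",np.degrees(np.arctan2(m[1,1],m[0,1])))
p=capture("scene"); t=capture("top"); d=(3/2.2,4.5/2.2)
for q,n in((p,"scene"),(t,"top")):
    for c in("red","blue","yellow"):
        for u,k in blobs(q,c,box=(185,145,315,285) if n=="top" else (170,120,330,260)):
            X=ray(q,u-(np.array(d) if n=="scene" else 0),60 if n=="scene" else 68); v=X[:2]-[534.5,69]
            print(n,c,u,k,X.round(1),"ang",np.degrees(np.arctan2(v[1],v[0])).round(1),"r",np.hypot(*v).round(1))
E
python3 m.py
```

```text
6.4667 [565.4 126.1  42.5] [-1.73217743  3.69466971  3.93623226] phi 61.58043261743131 yang -28.993904854363738
scene red [297.1 176.4] 139 [592.  149.3  60. ] ang 54.4 r 98.7
scene blue [214.6 186.2] 143 [477.2 -14.5  60. ] ang -124.5 r 101.3
scene yellow [281.1 232.9] 152 [686.7  -4.9  60. ] ang -25.9 r 169.2
top blue [280.5 241. ] 81 [475.   -8.9  68. ] ang -127.4 r 98.0
top yellow [265.2 165.9] 135 [654.8  23.9  68. ] ang -20.6 r 128.5
```

Emit:
drive_tool(
  commands="0.058 -0.036 0 0 0 -0.133 0;0.054 -0.042 0 0 0 -0.133 0;0.049 -0.047 0 0 0 -0.133 0;0.044 -0.052 0 0 0 -0.133 0;0.038 -0.056 0 0 0 -0.133 0;0.032 -0.06 0 0 0 -0.133 0;0.025 -0.063 0 0 0 -0.133 0;0.019 -0.065 0 0 0 -0.133 0;0.012 -0.067 0 0 0 -0.133 0;0.005 -0.068 0 0 0 -0.133 0;-0.002 -0.068 0 0 0 -0.133 0",
)

```text
time_s: 7.48
eef_pos: [598.8, 63.3, 42.1]
ee_rot: [-0.0, 0.999, -0.041, 0.001]
force: [0.2, 2.5, 3.5]
grip_width: -0.003
grip_force: 2.0
```

```bash
python3 m.py
```

```text
7.4833 [598.8  63.3  42.1] [0.16692292 2.51792008 3.52617763] phi -5.111636877877913 yang -94.70467330039175
scene red [276.9 208.4] 159 [630.8  39.5  60. ] ang -17.0 r 100.8
scene blue [237.4 156.7] 101 [436.   95.6  60. ] ang 164.9 r 102.1
scene yellow [293.6 169.5] 40 [569.2 161.4  60. ] ang 69.4 r 98.7
scene yellow [281.2 233. ] 148 [687.   -4.9  60. ] ang -25.9 r 169.5
```

Emit:
drive_tool(
  commands="0 0.12 0 0 0 0 0;0 0 0.3 0 0 0 0;0 0 0.35 0 0 0 0;0 0 0.35 0 0 0 0;0.15 0.35 0 0 0 0 0;0.15 0.35 0 0 0 0 0;0.15 0.35 0 0 0 0 0;0 0 0 0 0 0 0;0 0 0 0 0 0 0",
)

```text
time_s: 8.33
eef_pos: [642.7, 182.9, 140.1]
ee_rot: [0.0, 0.999, -0.038, -0.001]
force: [-1.0, -0.5, 0.2]
grip_width: -0.0
grip_force: 0.0
```

```bash
python3 m.py; python3 - <<'E'
from h import *
t=capture("top"); cv2.imwrite("pics/t6.png",cv2.resize(t["pixels"][120:290,150:380],None,fx=3.4,fy=3.4,interpolation=cv2.INTER_CUBIC))
E
```

```text
8.3333 [642.7 182.9 140.1] [-1.04880601 -0.49208802  0.18032423] phi 46.47932169961396 yang -94.31089010681819
scene red [275.6 209. ] 151 [630.1  36.1  60. ] ang -19.0 r 101.1
scene blue [238.7 156.5] 102 [437.7  98.5  60. ] ang 163.1 r 101.2
scene yellow [289.9 166. ] 22 [554.  164.4  60. ] ang 78.4 r 97.3
scene yellow [294.  174.8] 11 [582.8 148.1  60. ] ang 58.6 r 92.7
scene yellow [281.2 232.9] 151 [686.8  -4.8  60. ] ang -25.8 r 169.2
top red [258.7 176.5] 86 [629.2  39.9  68. ] ang -17.1 r 99.1
top blue [234.4 256.9] 78 [440.   99.6  68. ] ang 162.0 r 99.3
top yellow [265.2 165.8] 128 [655.1  23.9  68. ] ang -20.5 r 128.7
```

View pics/t6.png

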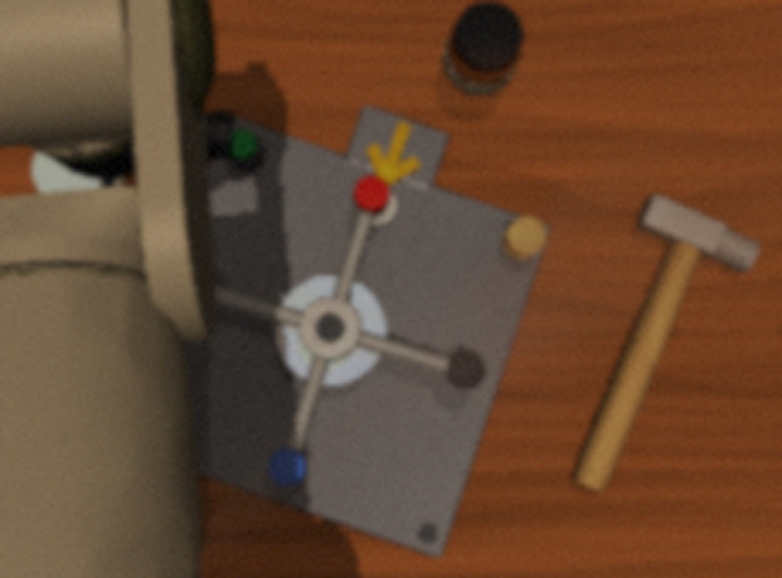

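The red die covers the anvil at crop (372,194), about 2° short (≈4 mm), which is inside the 9 mm tolerance. The pin at (243,145) is still up. Next I press the pin.

Emit:
drive_tool(
  commands="0.13 -0.255 0 0 0 0 0;0.13 -0.25 0 0 0 0 0;0 0 -0.3 0 0 0 0;0 0 -0.3 0 0 0 0;0 0 -0.05 0 0 0 0;0 0 0 0 0 0 0;0 0 0 0 0 0 0",
)

```text
time_s: 9.07
eef_pos: [669.8, 129.5, 77.6]
ee_rot: [-0.0, 0.999, -0.042, 0.001]
force: [0.1, 0.2, 0.6]
grip_width: -0.0
grip_force: 0.0
```

Emit:
drive_tool(
  commands="0 0 -0.05 0 0 0 0;0 0 -0.05 0 0 0 0;0 0 -0.05 0 0 0 0;0 0 0 0 0 0 0",
)

```text
time_s: 9.4
eef_pos: [668.9, 129.8, 60.0]
ee_rot: [0.0, 0.999, -0.041, -0.001]
force: [0.0, -0.6, -0.1]
grip_width: -0.002
grip_force: 0.0
```

Emit:
drive_tool(
  commands="0 0.02 -0.03 0 0 0 0;0 0 -0.03 0 0 0 0;0 0 0 0 0 0 0",
)

```text
time_s: 9.65
eef_pos: [669.1, 131.9, 54.2]
ee_rot: [0.0, 0.999, -0.042, -0.0]
force: [-0.2, -0.1, -0.7]
grip_width: 0.0
grip_force: 0.0
```

Emit:
drive_tool(
  commands="0 0 -0.03 0 0 0 0;0 0 -0.03 0 0 0 0;0 0 0 0 0 0 0",
)

```text
time_s: 9.9
eef_pos: [669.0, 131.7, 48.1]
ee_rot: [0.0, 0.999, -0.042, -0.001]
force: [-0.1, 0.8, -0.2]
grip_width: -0.0
grip_force: 0.0
```

```bash
python3 - <<'E'
from h import *
p=capture("scene"); cv2.imwrite("pics/s7.png",cv2.resize(p["pixels"][150:250,260:360],None,fx=6,fy=6,interpolation=cv2.INTER_CUBIC))
E
```

```text
(no output)
```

View pics/s7.png

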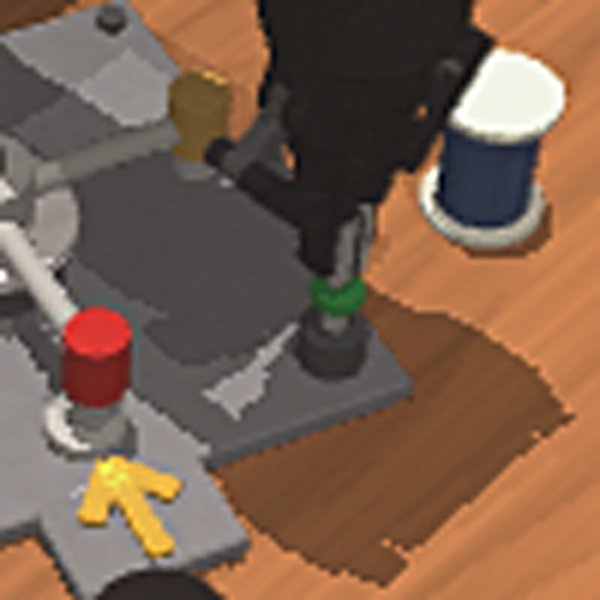

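The finger is centred just above the pin head at (338,290), not pressing yet. The red die stands over the anvil at (95,400). I continue down.

Emit:
drive_tool(
  commands="0 0 -0.03 0 0 0 0;0 0 -0.03 0 0 0 0;0 0 0 0 0 0 0",
)

```text
time_s: 10.2
eef_pos: [669.0, 131.7, 42.1]
ee_rot: [0.0, 0.999, -0.042, -0.001]
force: [0.3, -0.4, 0.5]
grip_width: -0.001
grip_force: 0.0
```

Emit:
drive_tool(
  commands="0 0 -0.03 0 0 0 0;0 0 -0.03 0 0 0 0;0 0 0 0 0 0 0",
)

```text
time_s: 10.45
eef_pos: [669.4, 131.7, 36.5]
ee_rot: [0.0, 0.999, -0.042, 0.0]
force: [-0.5, -0.8, -0.7]
grip_width: 0.003
grip_force: 0.0
```

Emit:
drive_tool(
  commands="0 0 -0.02 0 0 0 0;0 0 0 0 0 0 0",
)

```text
time_s: 10.62
eef_pos: [669.5, 131.7, 34.8]
ee_rot: [-0.0, 0.999, -0.042, 0.0]
force: [0.0, 0.9, 0.8]
grip_width: 0.001
grip_force: 0.4
```

```bash
python3 - <<'E'
from h import *
p=capture("scene"); cv2.imwrite("pics/s8.png",cv2.resize(p["pixels"][150:250,260:360],None,fx=6,fy=6,interpolation=cv2.INTER_CUBIC))
E
```

```text
(no output)
```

View pics/s8.png

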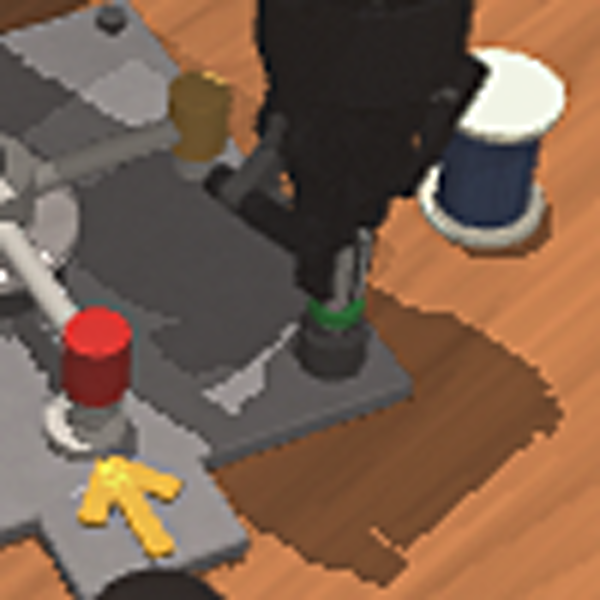

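The pin is about 9–10 mm down; I press on to the stop.

Emit:
drive_tool(
  commands="0 0 -0.02 0 0 0 0;0 0 0 0 0 0 0",
)

```text
time_s: 10.83
eef_pos: [669.4, 131.7, 32.7]
ee_rot: [-0.0, 0.999, -0.042, 0.0]
force: [0.2, -0.7, 1.0]
grip_width: 0.001
grip_force: 0.7
```

Emit:
drive_tool(
  commands="0 0 -0.02 0 0 0 0;0 0 0 0 0 0 0",
)

```text
time_s: 11.0
eef_pos: [669.4, 131.7, 30.7]
ee_rot: [-0.0, 0.999, -0.042, 0.0]
force: [1.4, 0.4, 1.2]
grip_width: 0.003
grip_force: 0.7
```

Emit:
drive_tool(
  commands="0 0 -0.02 0 0 0 0;0 0 0 0 0 0 0",
)

```text
time_s: 11.17
eef_pos: [669.6, 131.8, 29.6]
ee_rot: [-0.0, 0.999, -0.042, 0.0]
force: [-2.4, -0.3, 8.4]
grip_width: -0.002
grip_force: 4.0
```

Emit:
drive_tool(
  commands="0 0 -0.02 0 0 0 0;0 0 0 0 0 0 0",
)

```text
time_s: 11.33
eef_pos: [669.9, 131.8, 29.5]
ee_rot: [0.0, 0.999, -0.041, 0.001]
force: [-7.9, -1.6, 19.6]
grip_width: 0.001
grip_force: 9.7
```

```bash
python3 - <<'E'
from h import *
s=sense();print(s["force"],s["wrist_torque"],s["eef_pos"])
p=capture("scene"); cv2.imwrite("pics/s9.png",cv2.resize(p["pixels"][150:250,260:360],None,fx=6,fy=6,interpolation=cv2.INTER_CUBIC))
for f in("s7","s8","s9"):
    h=cv2.cvtColor(cv2.imread(f"pics/{f}.png"),cv2.COLOR_BGR2HSV); y,x=np.nonzero(cv2.inRange(h,(45,80,40),(85,255,255))[250:380,280:400]); print(f,x.min()+280,x.max()+280,y.min()+250,y.max()+250,len(y),np.percentile(y,95)+250)
E
```

```text
[-7.85775008 -1.64269934 19.58377988] [-0.10749924  1.32113721  0.02830944] [669.86728139 131.76486473  29.49286654]
s7 311 365 276 316 1579 312.0
s8 308 363 298 328 1043 326.0
s9 307 363 307 338 1032 335.0
```

The pin is on its hard stop: 20 N with no further travel, and the image shows about 12 mm. I lift off straight up and look at the result.

Emit:
drive_tool(
  commands="0 0 0.1 0 0 0 0;0 0 0.3 0 0 0 0;0 0 0.35 0 0 0 0;0 0 0.35 0 0 0 0;0 0.35 0.1 0 0 0 0;0 0.35 0.1 0 0 0 0;0 0 0 0 0 0 0;0 0 0 0 0 0 0",
)

```text
time_s: 12.05
eef_pos: [669.1, 203.5, 156.9]
ee_rot: [-0.0, 0.999, -0.04, 0.0]
force: [0.4, 0.3, -1.2]
grip_width: -0.003
grip_force: 0.0
```

```bash
python3 m.py; python3 - <<'E'
from h import *
p=capture("scene")
u=[b for b in blobs(p,"green",box=(300,180,335,215))]; print(u,[ray(p,np.array(b[0])-[1.4,2],42).round(1) for b in u], proj(p,[668.8,132.5,42])+[1.4,2],proj(p,[668.8,132.5,54])+[1.4,2])
cv2.imwrite("pics/s10.png",cv2.resize(p["pixels"][150:250,240:340],None,fx=6,fy=6,interpolation=cv2.INTER_CUBIC))
E
```

```text
12.05 [669.1 203.5 156.9] [ 0.41441195  0.28274514 -1.16736637] phi 44.971934480032644 yang -94.62175178302562
scene red [275.6 209. ] 151 [630.1  36.1  60. ] ang -19.0 r 101.1
scene blue [238.6 156.4] 104 [437.2  98.6  60. ] ang 163.1 r 101.7
scene yellow [292.4 165. ] 44 [555.9 171.5  60. ] ang 78.2 r 104.7
scene yellow [281.2 232.9] 151 [686.8  -4.8  60. ] ang -25.8 r 169.2
top red [258.8 176.6] 86 [628.9  39.7  68. ] ang -17.2 r 98.9
top blue [234.2 256.8] 85 [440.3 100.1  68. ] ang 161.7 r 99.2
top yellow [265.2 165.8] 130 [655.1  23.9  68. ] ang -20.5 r 128.7
[(array([315.3, 201.7]), np.int32(59))] [array([667.8, 130.3,  42. ])] [316.22529827 201.43812448] [316.64631503 197.88289978]
```

View pics/s10.png

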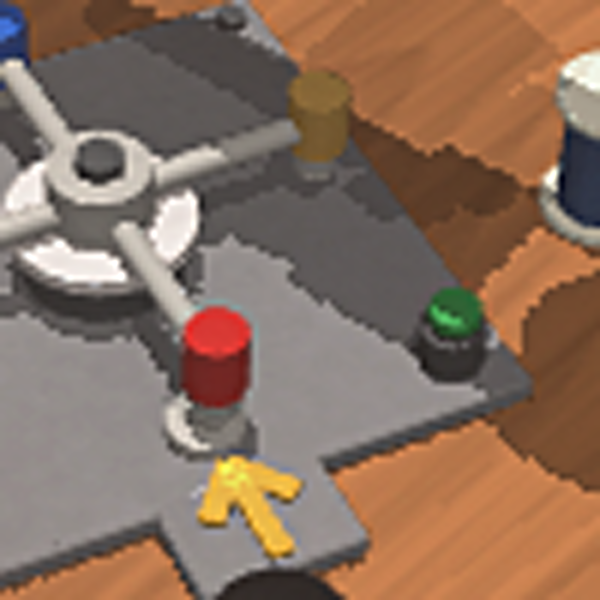

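The pin is down on its collar at (455,325) and the red die's nose stands over the anvil at (210,425). The robot is clear, so I hand in.

```bash
python3 -c "
from rig import *
print(finish_job())"
```

```text
the job is handed in; nothing more can be done
None
```

I handed the job in at about 12 s of the 48 s; no verdict came back. The red die stands over the anvil, about 2–3° (4–5 mm) off against the 9 mm limit, the locking pin was pressed to its stop, and the arm is clear of everything.

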